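# Index the engraving turntable to the plaque's arched end

## Task

Bring the arched end of the glass plaque round to the engraving handpiece: swing the turntable's clamp lever fully over to free the table, hold the jog button on the control box down in one long press so that the table turns steadily round, and let go when the arched end points straight at the handpiece (short touch-up presses are fine). Then swing the clamp lever fully back to lock the table. Do not touch the glass or the turning table, and leave the other things on the bench where they are.

Things in the scene. Friction and masses are not known exactly. Their poses are not given: they have to be found in the camera images.
- positioner: Fixed grey powered turntable unit, round base 224 mm across; origin at the middle of its underside on the bench. Its own level +x axis points from the table's middle to the engraving handpiece, held by a steel column (210 mm high) at the back; +z is up. The round table (210 mm across, top 72 mm up) turns about the vertical through the origin. The clamp lever is at its -y side.
- table_turn (a joint): Table angle, rad, counter-clockwise from above positive. At 0 (or a whole turn) the arched end points straight at the handpiece; starts between -2.2 and -1.0. While the jog button is held and the clamp lever is free the table turns counter-clockwise, the only way it runs, at a steady 0.25 rad/s (14 deg/s); it stops at once, and stays, on release. It does not turn while clamped.
- turntable: The turning round table with the glass plaque on it, 170 x 110 x 8 mm, held by rubber stops: one end straight, the other a half-round arch of 55 mm radius, engraved spirals on top. Origin on the table's axis, 60 mm above the bench; its own +x axis points to the arched end, 85 mm away; the straight end is 85 mm the other way. Top of the glass 83 mm above the bench.
- arch_tip (a point): Outermost point of the plaque's arched end, on the top face of the glass, 85 mm from the table's axis, 83 mm above the bench.
- handpiece_tip (a point): Point of the handpiece, fixed, 130 mm from the table's axis along the positioner's +x and 112 mm above the bench. The handpiece rises away from the table from here to 225 mm above the bench.
- clamp_lever (a joint): Angle of the clamp lever about its upright pivot, rad, counter-clockwise from above positive. 0 to 0.2: swung towards the front, table clamped (start). 1.1 (end stop): swung towards the back of the unit, table free (free from 0.8 on). It stays where it is left; about 2 to 3 N at the pin moves it.
- lever_pivot (a point): Point on the upright pivot axis of the clamp lever, 85 mm above the bench (21 mm above the steel hub), fixed on the positioner, 128 mm from the table's axis in the positioner's -y direction.
- lever_pin (a point): Middle of the black upright handle pin at the end of the clamp lever, 85 mm from the pivot axis and 85 mm above the bench. The pin is 18 mm thick, reaches from 60 to 105 mm above the bench and ends in a 22 mm ball (top 116 mm). The lever's steel arm, 12 mm thick, lies below it, its top 66 mm above the bench.
- control_box: Fixed grey control box 115 x 160 mm, top plate 60 mm above the bench; origin at the middle of its underside. On its top are the large flat round jog button in a steel ring at the box's -y end and, 78 mm away at its +y end, a smaller fixed speed knob (34 mm across, 14 mm high) which is left alone.
- jog (a joint): Travel of the jog button, m, 0 released, growing as it is pressed down to 0.008 (end stop). Sprung: 3 N to start, 6.6 N fully down. It counts as pressed from 0.002; 5 mm is a sure press.
- jog_top (a point): Centre of the flat top face of the black jog button, 42 mm across, 78 mm above the bench when released, 12 mm above its steel ring.
- vase: Loose blue glass vase, 140 mm high, 112 mm across; origin at the middle of its foot. Bystander.
- tape_roll: Loose roll of masking tape lying flat, 110 mm across, 36 mm high; origin at the middle of its underside. Bystander.
- screwdriver: Loose screwdriver, 190 mm, lying along its own x; bystander near the control box.
- brush: Loose dusting brush, 190 mm, lying along its own x; bystander.
- cork_block: Loose cork sanding block 100 x 60 x 40 mm; origin at the middle of its underside. Bystander.
- offcut: Loose glass offcut 130 x 80 x 8 mm lying flat behind the control box; origin at the middle of its underside. Bystander.
- jar: Loose glass jar with a metal cap, 68 mm across, 85 mm high; origin at the middle of its underside. Bystander.

How it is judged (in metres and radians):
On the way, in this order (a step that is already met when the one before it is completed fails the run):
1. the clamp lever is swung over and the table is free (lever beyond 0.8 rad) (value of joint clamp_lever above 0.8 rad), for 0.1 s.
2. the jog button is held down without a break for at least 2 s while the table is free (value of joint jog above 0.002 m and value of joint clamp_lever above 0.8 rad), for 2 s.
3. the button is let go and the table stands still, still unclamped, with the arched end pointing at the handpiece (arch tip within 9 mm, about 6 degrees, of the line to it) (y of arch_tip in the frame of positioner between -0.009 and 0.009 m and x of arch_tip in the frame of positioner above 0 m and value of joint jog below 0.001 m and velocity of joint table_turn below 0.02 rad/s and value of joint clamp_lever above 0.8 rad), for 0.3 s.
At the end, for the whole second after the job is handed in: The arched end of the plaque points at the handpiece (arch tip within 9 mm, about 6 degrees, of the positioner's +x line), the jog button is released, the table is at rest and the clamp lever is back at the clamped end (below 0.2 rad) (y of arch_tip in the frame of positioner between -0.009 and 0.009 m and x of arch_tip in the frame of positioner above 0 m and value of joint jog below 0.001 m and value of joint clamp_lever below 0.2 rad and velocity of joint table_turn between -0.02 and 0.02 rad/s); the robot touches nothing.
It fails at once if the robot touches the turntable or the glass on it (contact force between turntable and the fingers above 1 N or contact force between turntable and the arm above 1 N).
It fails at once if a bystander is moved more than 20 mm (distance of any of vase, tape_roll, screwdriver, brush, cork_block, offcut, jar from where it was at the start of the episode above 0.02 m).
It fails at once if the vase is tipped (angle between vase's own z axis and vertical above 0.3 rad).
It also fails if it takes over 72 s, if anything falls off the work surface, if the arm or the gripper's body presses on something with over 40 N, if the wrist force passes 120 N, or if a joint passes its speed limit or range.

## Robot

A 6-joint arm with a two-finger parallel gripper is mounted at the origin on the work surface. World frame = base frame: x ahead of the robot, y to its left, z up, the work surface at z = 0. Lengths are in mm, angles in degrees, forces in N, time in s.
With the tool pointing down it reaches from about 350 to 850 mm from the base axis. Payload 8.1 kg.
Tool frame: the origin (TCP) lies between the finger pads; the fingertips stand 14 mm ahead of it and the grasp point (between the pads) lies 5 mm behind it; z points along the fingers, x is the direction in which the jaws open and shut, and the axes are right-handed (so a half turn about z gives the same grasp; the last joint's range is limited). The gripper opens to 85 mm and grips with 20 to 120 N. Pads are 22 mm wide; open, the fingers measure 114 mm over their backs; the gripper's body (76 mm by 85 mm) begins 54 mm behind the grasp point. The pads swing forward as they close: fully open they stand 13 mm farther back than shut.
Start: joints at [-4.893, 7.471, 85.268, -0, 87.261, -4.893], TCP at [600.005, 0.022, 245.292] pointing down, gripper open.
Joint ranges: [-169.43, 169.43], [-51.17, 129.36], [1.28, 143.12], [-76.62, 256.62], [0, 156.53], [-152.29, 152.29]. Speed limits (degrees/s): [136.94, 136.94, 159.86, 180, 180, 180].

## Interface

Orientations are given as [roll, pitch, yaw] about the fixed x, y, z axes, in that order (R = Rz(yaw) Ry(pitch) Rx(roll)).
In Python, from bench import r, vision, job gives the robot as it stands.
- The arm moves only by the tool send_rows, never from a script. Its arguments are lists of equal length, an entry for each row: "dp": the shift along the world's x, y, z in mm, a list of three; "rot": the turn, a rotation vector about the world's x, y, z in rad, a list of three. In form: {"dp": [[tx, ty, tz], ...], "rot": [[wx, wy, wz], ...]}. A call has 1 to 5 rows; each row is the pose to reach, as a shift and turn from the pose commanded when the call began; what a row does not reach only later rows make up. A row lasts 1/8 s, in which the tool goes at most 62.5 mm and 10.7 degrees, less where a joint would pass 70% of its speed; a pose out of reach is approached as far as the arm can. A call with a gripper value outside its range is refused whole. "jaw" is the finger opening in mm, from 0 to 85.4, set as the call begins (left out, the last holds). The fingers move at their own pace and stop on an object; "force" is the grip in N (left out, the last holds). Time passes only in rows, so rows that repeat a pose let the fingers close. It gives the time, the measured TCP pose, the force and the opening at its end, in the units of the state.
- r.sense(): the state, without advancing time (a new reading comes with each control period).
- vision.snapshot(name): name is "scene" or "side" or "wrist"; returns a dict with "pixels" (400x640x3 uint8, red, green, blue), "depth" (400x640 float32, mm along the optical axis (not along the pixel's ray), 0 where there is no reading), "intrinsics" (3x3 intrinsics, pixels), "world_from_camera" (4x4, takes a point from camera to world coordinates); the wrist camera has in their place "T_tool_cam" (4x4, takes a point from camera to tool coordinates, whose origin is the TCP and whose axes are the tool frame's). Camera axes: x right, y down, z forward; pixel columns grow to the right and rows downward; lengths in mm; the calibration is good to about 2 mm. A picture is of the moment at which its call begins: read the wrist's pose just before it.
- job.hand_in(): hands the job in, once; it reports no verdict.
The state is a dict: "time": time; "joint_pos": joint angles; "qd": joint speeds; "joint_efforts": joint torques, N m; "tool_pos": TCP position; "tcp_rot": TCP orientation; "ft_force": force on the tool from outside, world axes, zero at the start; "wrist_torque": the same for the moment, N m; "finger_gap": finger opening in mm.
Only numpy, scipy, OpenCV 4.12 (cv2) and the standard library are available. Lean on these libraries where they do the work, as an engineer would, in place of code of your own. Each camera call takes 0.05 s, during which the arm holds its last target.

## Working session

There is one attempt and no reset: what is moved stays moved. The work goes in short steps, Python scripts to look and compute and a tool call to move; the robot and the scene stay as the last step left them, time stands still between calls to the robot, and variables do not carry over. Pictures are saved under pics/ and viewed, and the job is handed in when it is done.

Besides the shell and the picture viewer there is one more tool, called after "Emit:" by a JSON object that holds its "fn" and its "kwargs". send_rows: Moves the arm, as the interface text tells. Its arguments: {"type":"object","properties":{"dp":{"type":"array"},"rot":{"type":"array"},"jaw":{"type":"number"},"force":{"type":"number"}},"required":["dp","rot"]}

```bash
ls; mkdir -p pics; python3 - <<'E'
from bench import r,vision,job
import cv2,numpy as np
s=r.sense();print(s)
for n in("scene","side","wrist"):
    d=vision.snapshot(n);cv2.imwrite(f"pics/{n}0.png",d["pixels"][:,:,::-1]);np.savez(f"{n}0.npz",**d)
    print(n,{k:np.round(v,3) for k,v in d.items() if k not in("pixels","depth")})
E
```

```text
pics
{'time': 0.0, 'joint_pos': array([-4.89291966e+00,  7.51475701e+00,  8.53301521e+01,  1.13034436e-03,
        8.72618836e+01, -4.89317568e+00]), 'qd': array([ 0.00755842, -0.10936   , -0.05398185,  0.00578239, -0.03247322,
       -0.0422988 ]), 'joint_efforts': array([-1.90700346e-03, -5.69404185e+01, -5.00557995e+01, -2.19391650e-04,
        1.44415747e-02,  7.24149572e-05]), 'tool_pos': array([5.99469261e+02, 7.61797211e-02, 2.44239708e+02]), 'tcp_rot': array([-1.79989766e+02,  1.06307268e-01,  2.10461734e-04]), 'ft_force': array([ 0.04087752, -0.68767851, -0.61968182]), 'wrist_torque': array([-0.05050418, -0.01173989, -0.00625411]), 'finger_gap': 85.02940248524492}
scene {'intrinsics': array([[488.96 ,   0.   , 322.906],
       [  0.   , 488.96 , 201.152],
       [  0.   ,   0.   ,   1.   ]]), 'world_from_camera': array([[ 2.580000e-01,  6.770000e-01, -6.890000e-01,  1.532247e+03],
       [ 9.660000e-01, -1.950000e-01,  1.700000e-01, -2.561980e+02],
       [-1.900000e-02, -7.090000e-01, -7.050000e-01,  1.095023e+03],
       [ 0.000000e+00,  0.000000e+00,  0.000000e+00,  1.000000e+00]])}
side {'intrinsics': array([[396.993,   0.   , 318.518],
       [  0.   , 396.993, 196.899],
       [  0.   ,   0.   ,   1.   ]]), 'world_from_camera': array([[ 7.85000e-01, -3.39000e-01,  5.18000e-01, -2.90270e+01],
       [-6.20000e-01, -4.27000e-01,  6.58000e-01, -7.09652e+02],
       [-2.00000e-03, -8.38000e-01, -5.46000e-01,  6.98437e+02],
       [ 0.00000e+00,  0.00000e+00,  0.00000e+00,  1.00000e+00]])}
wrist {'intrinsics': array([[340.78 ,   0.   , 319.764],
       [  0.   , 340.78 , 203.189],
       [  0.   ,   0.   ,   1.   ]]), 'T_tool_cam': array([[ 1.00000e+00, -1.00000e-03,  0.00000e+00,  9.40000e-01],
       [ 1.00000e-03,  9.59000e-01,  2.85000e-01, -7.27110e+01],
       [-0.00000e+00, -2.85000e-01,  9.59000e-01, -1.28877e+02],
       [ 0.00000e+00,  0.00000e+00,  0.00000e+00,  1.00000e+00]])}
```

View pics/scene0.png

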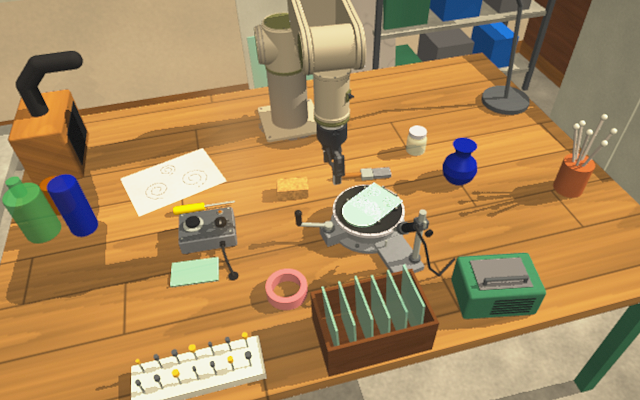

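View pics/side0.png

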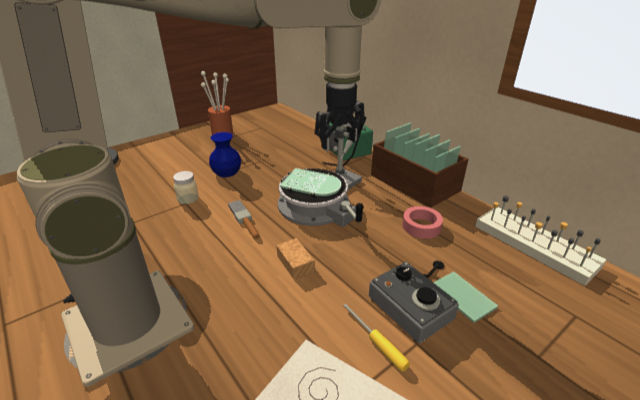

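View pics/wrist0.png

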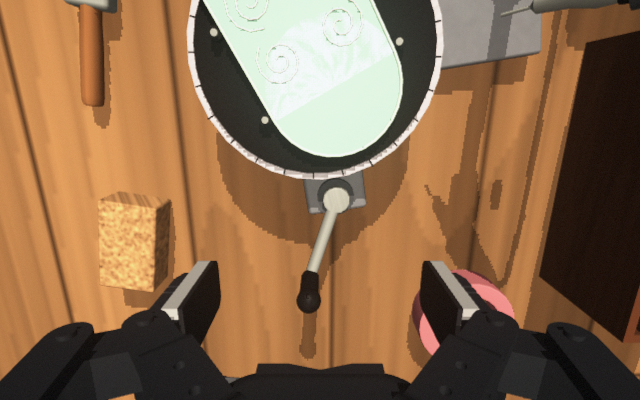

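```bash
python3 - <<'E'
import cv2,numpy as np
def crop(n,x0,y0,x1,y1,f):
    im=cv2.imread(f"pics/{n}0.png")[y0:y1,x0:x1];return cv2.resize(im,None,fx=f,fy=f,interpolation=cv2.INTER_CUBIC)
cv2.imwrite("pics/c1.png",crop("scene",160,180,260,300,5))
cv2.imwrite("pics/c2.png",crop("scene",285,170,445,270,5))
cv2.imwrite("pics/c3.png",crop("side",340,240,480,340,5))
E
```

```text
(no output)
```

View pics/c1.png

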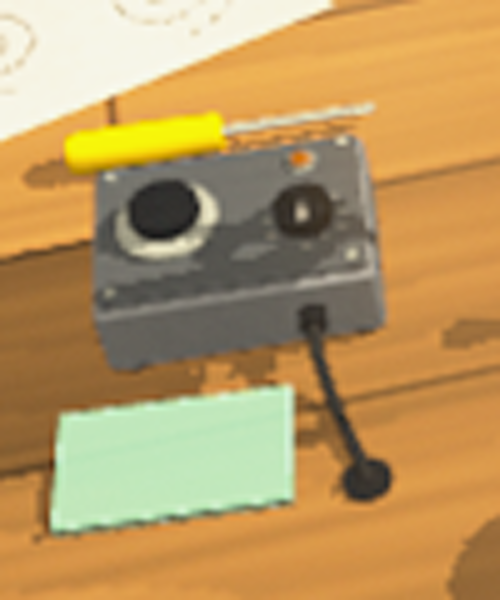

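View pics/c2.png

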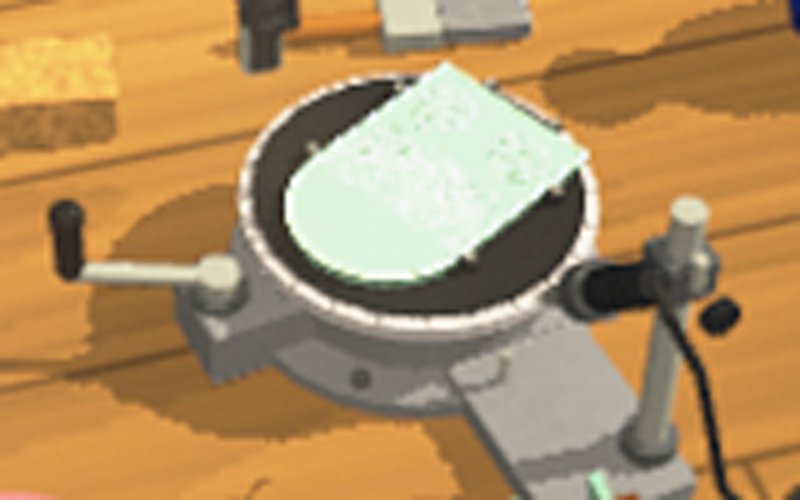

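View pics/c3.png

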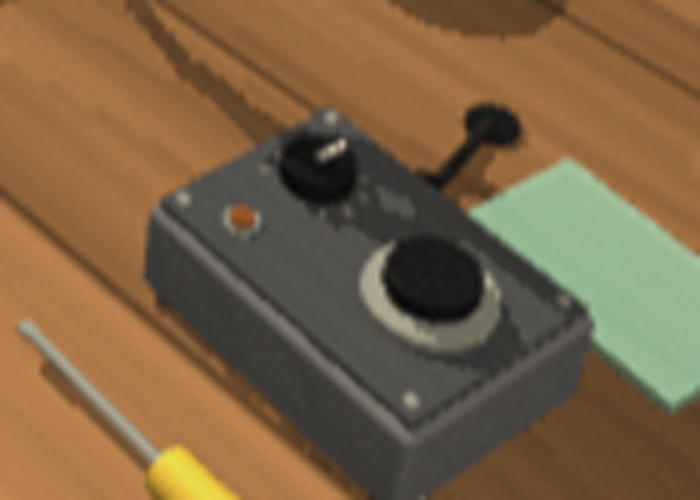

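```bash
cat > h.py <<'E'
import numpy as np,cv2
from scipy.spatial.transform import Rotation as R
def load(n):
    d=dict(np.load(n+".npz"));return d
def T_of(d,pos=None,rpy=None):
    if "world_from_camera" in d: return d["world_from_camera"]
    T=np.eye(4);T[:3,:3]=R.from_euler("xyz",rpy,degrees=True).as_matrix();T[:3,3]=pos
    return T@d["T_tool_cam"]
def px(d,T,u,v,z):
    K=d["intrinsics"];ray=T[:3,:3]@np.array([(u-K[0,2])/K[0,0],(v-K[1,2])/K[1,1],1]);o=T[:3,3]
    return o+ray*(z-o[2])/ray[2]
def proj(d,T,p):
    K=d["intrinsics"];q=np.linalg.inv(T)@np.append(p,1);q=K@q[:3];return q[:2]/q[2]
E
python3 - <<'E'
from h import *
np.set_printoptions(precision=1,suppress=True)
S=load("scene0");D=load("side0");W=load("wrist0")
tw=T_of(W,[599.5,0,244.2],[-180,0.1,0]);ts=T_of(S);td=T_of(D)
print("btn",px(S,ts,193,221.6,78),px(D,td,426.6,295.4,78))
print("hub z64",px(S,ts,329.4,224.4,64),px(W,tw,336,199,64))
print("ball z110",px(S,ts,298.3,211.5,108),px(W,tw,308,300,105),px(D,td,359.5,208,108))
# arch tip etc wrist
for uv in [(320,157),(403,80),(275,118),(190,40),(441,50),(320,178)]: print(uv,px(W,tw,*uv,83 if uv[0] in(320,403,275) else 72))
print("knob",px(S,ts,160+60.6,180+42,74),px(D,td,340+64,240+33,74))
# handpiece depth points
for uv in [(420,80),(450,75)]: print(W["depth"][40,500])
# table rim fit
im=W["pixels"].astype(int)
E
python3 - <<'E'
import cv2
im=cv2.imread("pics/wrist0.png")
cv2.imwrite("pics/w1.png",cv2.resize(im[0:320,180:580],None,fx=1.9,fy=1.8))
E
```

```text
btn [ 515.1 -388.1   78. ] [ 504.2 -393.9   78. ]
hub z64 [620.3 -13.7  64. ] [615.5 -15.   64. ]
ball z110 [587.9 -94.9 108. ] [589.6 -97.4 105. ] [ 583.  -105.5  108. ]
(320, 157) [600.4  27.7  83. ]
(403, 80) [667.   89.5  83. ]
(275, 118) [563.3  60.1  83. ]
(190, 40) [495.6 120.8  72. ]
(441, 50) [698.8 113.1  72. ]
(320, 178) [600.4   9.4  83. ]
knob [ 534.6 -312.4   74. ] [ 521.1 -318.1   74. ]
322.70395
322.70395
```

View pics/w1.png

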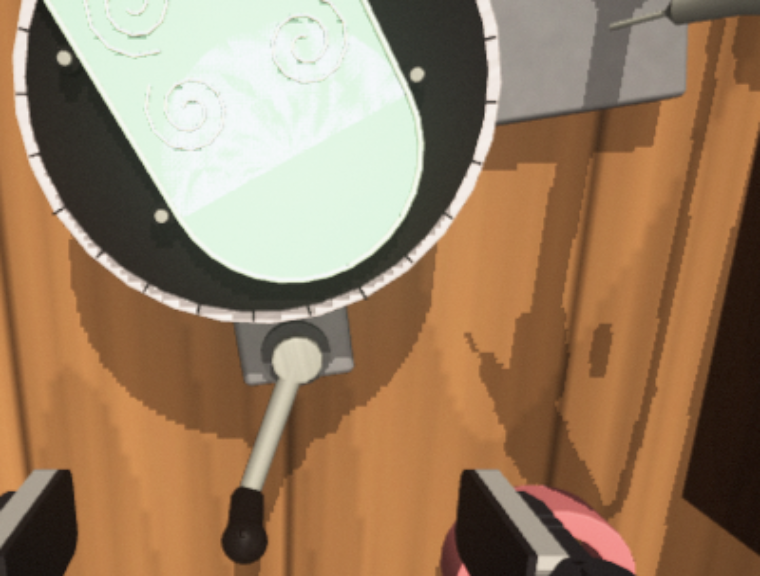

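```bash
python3 - <<'E'
from h import *
from scipy.optimize import least_squares
np.set_printoptions(precision=1,suppress=True)
W=load("wrist0");tw=T_of(W,[599.5,0,244.2],[-180,0.1,0])
p=[(14,75),(22,150),(60,218),(110,265),(180,308),(253,320),(365,297),(450,215),(490,130),(498,60)]
P=np.array([px(W,tw,180+a/1.9,b/1.8,72)[:2] for a,b in p])
f=least_squares(lambda q:np.hypot(*(P-q[:2]).T)-q[2],[600,110,105]);print(f.x,f.fun)
f=least_squares(lambda q:np.hypot(*(P-q[:2]).T)-105,[600,110]);print("c",f.x,f.fun);c=f.x
h=px(W,tw,501,15,112)[:2];print("hp",h,np.linalg.norm(h-c),np.degrees(np.arctan2(*(h-c)[::-1])))
hub=px(W,tw,180+297/1.9,358/1.8,64)[:2];print("hub",hub,np.linalg.norm(hub-c),90+np.degrees(np.arctan2(*(hub-c)[::-1])))
b=px(W,tw,180+245/1.9,537/1.8,108)[:2];print("ball",b,np.linalg.norm(b-hub))
# arch fit: circle R55 z83
a=[(185,215),(215,252),(250,274),(290,282),(340,270),(385,240),(410,205),(422,160)]
A=np.array([px(W,tw,180+x/1.9,y/1.8,83)[:2] for x,y in a])
f=least_squares(lambda q:np.hypot(*(A-q[:2]).T)-55,[610,80]);print("arch c",f.x,f.fun,np.linalg.norm(f.x-c),np.degrees(np.arctan2(*(f.x-c)[::-1])))
for n,pts in (("scene0",[(193,221.6),(220.6,222),(329,224)]),("side0",[(426.6,295.4),(404,273)])):
    d=load(n);T=T_of(d);K=d["intrinsics"]
    for u,v in pts:
        z=float(np.median(d["depth"][int(v)-1:int(v)+2,int(u)-1:int(u)+2]));q=T@np.array([(u-K[0,2])/K[0,0]*z,(v-K[1,2])/K[1,1]*z,z,1]);print(n,u,v,q[:3])
E
```

```text
[595.8 110.6 103.4] [-0.6  1.6  0.1 -1.8  0.3 -0.   1.6 -1.2 -0.2  0.3]
c [595.7 112.6] [-2.3  0.4 -0.5 -2.   0.5  0.4  1.8 -1.7 -1.5 -1.4]
hp [724.7 129.8] 130.1590761690458 7.604582461816609
hub [615.7 -14.8] 128.97413869428186 8.930131475012999
ball [590.5 -93.8] 82.88547225966339
arch c [612.4  84.1] [-1.5 -0.6  0.7  1.2 -0.3 -0.4 -0.4 -0.6] 32.96152114049015 -59.62157319622177
scene0 193 221.6 [ 512.  -388.5   74.9]
scene0 220.6 222 [ 531.6 -312.6   70.9]
scene0 329 224 [618.7 -14.4  64.3]
side0 426.6 295.4 [ 503.6 -394.3   78.7]
side0 404 273 [ 519.6 -319.2   75.7]
```

Emit:
{"fn": "send_rows", "kwargs": {"dp": [[-5,-45,-20],[-10,-96,-60],[-10,-96,-80],[-10,-96,-80]], "rot": [[0,0,-0.15],[0,0,-0.31],[0,0,-0.31],[0,0,-0.31]], "jaw": 50}}

```text
time: 0.65
tool_pos: [588.1, -96.1, 162.5]
tcp_rot: [180.0, 0.3, -17.8]
ft_force: [-0.0, 0.7, 0.8]
finger_gap: 50.1
```

```bash
cat > look.py <<'E'
import sys,json
from bench import r,vision
import cv2,numpy as np
s=r.sense();n,o=sys.argv[1:3];d=vision.snapshot(n)
cv2.imwrite(f"pics/{o}.png",d["pixels"][:,:,::-1]);np.savez(f"{o}.npz",pos=s["tool_pos"],rpy=s["tcp_rot"],**d)
print(s["time"],np.round(s["tool_pos"],1),np.round(s["tcp_rot"],2),np.round(s["ft_force"],1),s["finger_gap"])
E
python3 look.py wrist w2
```

```text
0.65 [588.1 -96.1 162.5] [179.99   0.3  -17.82] [-0.   0.7  0.8] 50.075206565477686
```

View pics/w2.png

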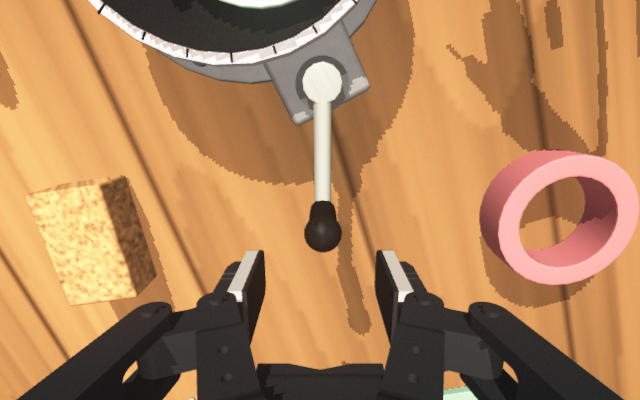

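```bash
python3 - <<'E'
from h import *
W=load("w2");T=T_of(W,W["pos"],W["rpy"])
b=px(W,T,322,234,107);h=px(W,T,322,83,64);t=T_of(W,W["pos"],W["rpy"])
print(b,h,np.linalg.norm((b-h)[:2]),np.degrees(np.arctan2(*(b-h)[1::-1])))
print("tape",px(W,T,560,215,36))
E
```

```text
[589.65706158 -97.03970388 107.        ] [615.64753399 -16.25698878  64.        ] 84.86077842000837 -107.83470122726203
tape [ 764.44087466 -165.95734406   36.        ]
```

Emit:
{"fn": "send_rows", "kwargs": {"dp": [[1,-1,-40],[1,-1,-74],[1,-1,-74]], "rot": [[0,0,0],[0,0,0],[0,0,0]]}}

```text
time: 1.08
tool_pos: [589.6, -95.7, 89.7]
tcp_rot: [180.0, 0.2, -17.7]
ft_force: [-0.3, -0.5, -0.3]
finger_gap: 50.1
```

```bash
python3 - <<'E'
import numpy as np
from bench import r
s=r.sense();print(s["tool_pos"],s["ft_force"])
P=np.array([615.6,-16.3])
for a in [-107.8,-98,-88,-78,-68,-58,-48,-38,-30,-26]:
    p=P+85*np.array([np.cos(np.radians(a)),np.sin(np.radians(a))]);print(a,np.round(p-[591,-97],1),np.round(np.radians(a+107.8),3))
E
```

```text
[589.60515874 -95.73182155  89.67635621] [-0.27389404 -0.52495186 -0.28808631]
-107.8 [-1.4 -0.2] 0.0
-98 [12.8 -3.5] 0.171
-88 [27.6 -4.2] 0.346
-78 [42.3 -2.4] 0.52
-68 [56.4  1.9] 0.695
-58 [69.6  8.6] 0.869
-48 [81.5 17.5] 1.044
-38 [91.6 28.4] 1.218
-30 [98.2 38.2] 1.358
-26 [101.   43.4] 1.428
```

Emit:
{"fn": "send_rows", "kwargs": {"dp": [[13,-3,0],[28,-4,0],[42,-2,0],[56,2,0],[70,9,0]], "rot": [[0,0,0.17],[0,0,0.345],[0,0,0.52],[0,0,0.695],[0,0,0.87]]}}

```text
time: 1.7
tool_pos: [662.4, -87.6, 94.3]
tcp_rot: [179.9, -0.1, 32.5]
ft_force: [-2.4, 0.7, -0.4]
finger_gap: 49.9
```

Emit:
{"fn": "send_rows", "kwargs": {"dp": [[7,5,0],[13,10,0],[18,15,0],[21,18.5,0],[21,18.5,0]], "rot": [[0,0,0.1],[0,0,0.19],[0,0,0.28],[0,0,0.33],[0,0,0.33]]}}

```text
time: 2.33
tool_pos: [680.4, -71.0, 94.0]
tcp_rot: [-179.9, 0.3, 51.0]
ft_force: [-17.1, -8.8, 7.3]
finger_gap: 49.9
```

```bash
python3 look.py wrist w3; python3 look.py scene s3
python3 -c "
import cv2
im=cv2.imread('pics/s3.png');cv2.imwrite('pics/s3c.png',cv2.resize(im[150:280,270:450],None,fx=4,fy=4))"
```

```text
2.325 [680.4 -71.   94. ] [-179.92    0.29   51.04] [-17.1  -8.8   7.3] 49.86411404085883
2.375 [680.5 -71.1  94.1] [-179.93    0.27   51.  ] [-15.7  -6.9   6.2] 49.72746861322139
```

View pics/w3.png

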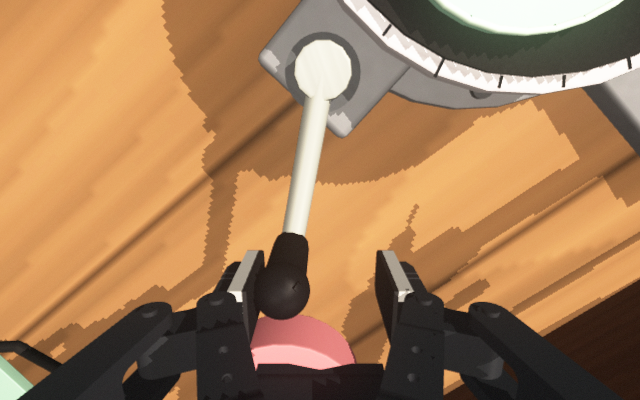

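View pics/s3c.png

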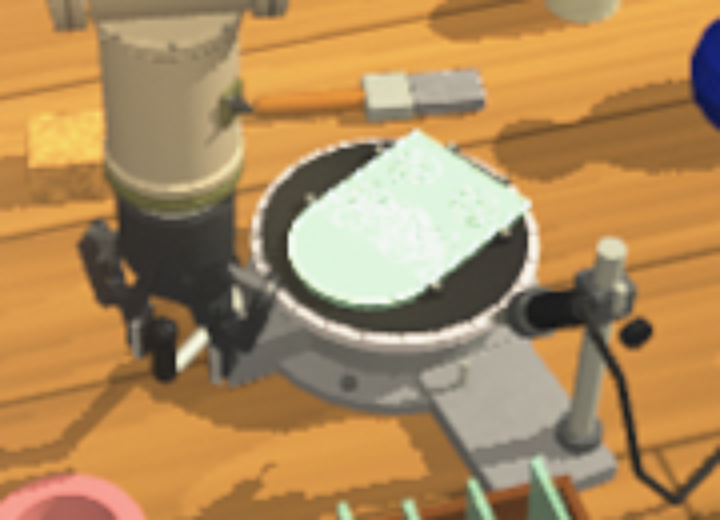

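Emit:
{"fn": "send_rows", "kwargs": {"dp": [[-8,-10,0],[-8,-10,0],[-8,-10,40],[-8,-10,90],[-40,-50,110]], "rot": [[0,0,0],[0,0,0],[0,0,0],[0,0,0],[0,0,-0.15]]}}

```text
time: 3.05
tool_pos: [645.5, -117.6, 207.3]
tcp_rot: [179.6, -0.3, 42.5]
ft_force: [0.4, -2.4, -0.2]
finger_gap: 50.1
```

Emit:
{"fn": "send_rows", "kwargs": {"dp": [[-20,-45,0],[-45,-95,0],[-70,-150,0],[-95,-200,0],[-120,-240,0]], "rot": [[0,0,-0.15],[0,0,-0.32],[0,0,-0.49],[0,0,-0.65],[0,0,-0.76]], "jaw": 0}}

```text
time: 3.68
tool_pos: [521.8, -361.4, 202.9]
tcp_rot: [179.9, -0.1, -1.4]
ft_force: [0.1, -1.0, -0.0]
finger_gap: -0.4
```

```bash
python3 look.py wrist w4; python3 look.py scene s4;python3 -c "
import cv2
im=cv2.imread('pics/s4.png');cv2.imwrite('pics/s4c.png',cv2.resize(im[150:280,270:450],None,fx=4,fy=4))"
```

```text
3.675 [ 521.8 -361.4  202.9] [ 1.7992e+02 -1.2000e-01 -1.4100e+00] [ 0.1 -1.  -0. ] -0.36461479852952816
3.725 [ 518.6 -366.1  202.8] [ 1.7977e+02 -1.0000e-02 -1.8800e+00] [-2.9 -2.8 -0.3] 0.025896466863899886
```

View pics/w4.png

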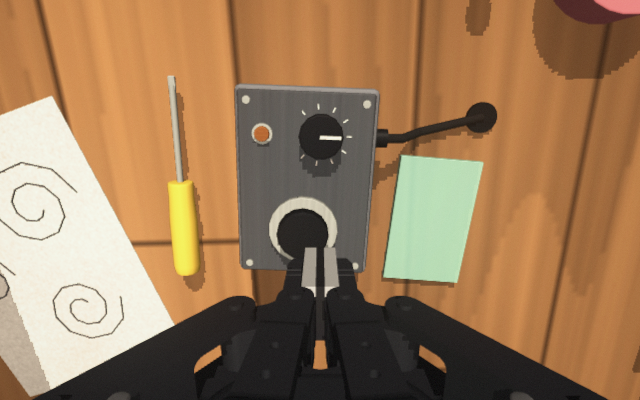

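View pics/s4c.png

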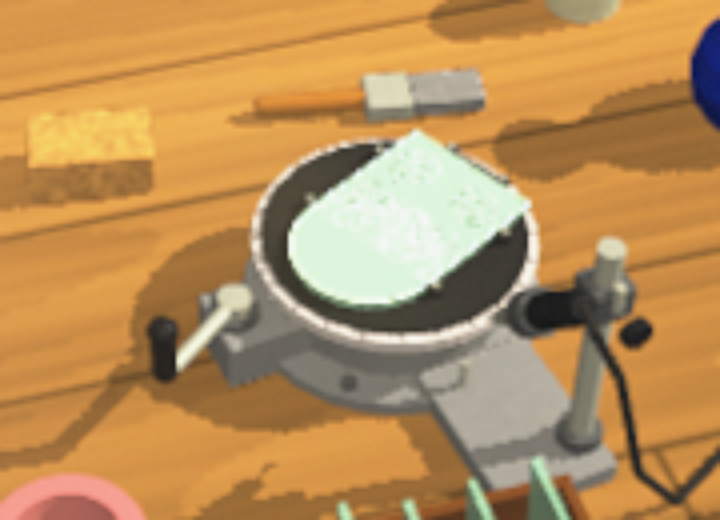

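```bash
python3 look.py wrist w5; python3 - <<'E'
from h import *
W=load("w4");T=T_of(W,W["pos"],W["rpy"])
print("btn",px(W,T,302,230,78),"ring",px(W,T,303,231,66),"knob",px(W,T,321,137,74))
S=load("s4");b=px(S,T_of(S),310.5,232,107);print("ball",b,np.degrees(np.arctan2(b[1]+16,b[0]-615.6))+107.8)
E
python3 -c "
import cv2
im=cv2.imread('pics/w5.png');cv2.imwrite('pics/w5c.png',cv2.resize(im[160:320,220:400],None,fx=4,fy=4))"
```

```text
3.775 [ 520.1 -363.7  202.7] [ 1.7986e+02 -5.0000e-02 -1.5600e+00] [0.2 0.3 0.3] 0.03754396825626737
btn [ 508.23087216 -386.08411972   78.        ] ring [ 508.2707341  -391.61181351   66.        ] knob [ 525.16289327 -313.93010245   74.        ]
ball [671.01787142 -80.25280506 107.        ] 58.577681361347416
```

View pics/w5c.png

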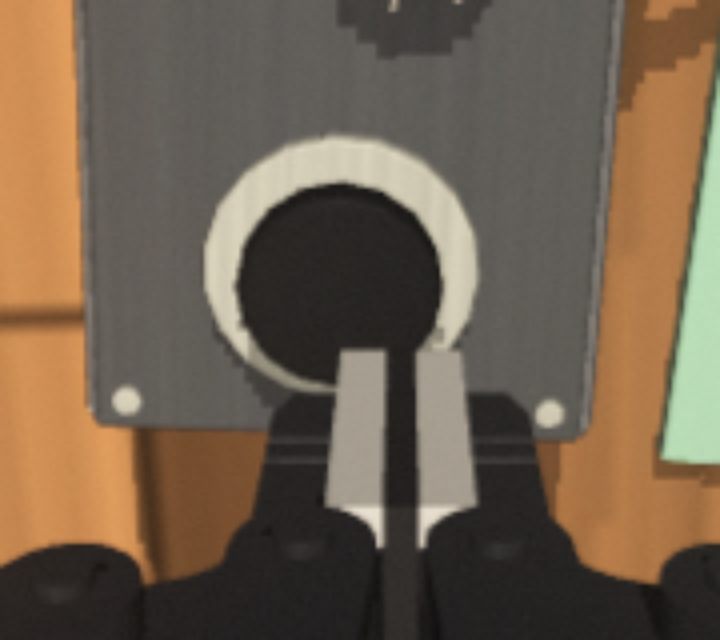

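Emit:
{"fn": "send_rows", "kwargs": {"dp": [[-8,-16,-20],[-12,-27,-50],[-12,-27,-80],[-12,-27,-98],[-12,-27,-98]], "rot": [[0,0,0],[0,0,0],[0,0,0],[0,0,0],[0,0,0]]}}

```text
time: 4.45
tool_pos: [509.3, -385.0, 100.9]
tcp_rot: [-179.8, 0.2, -1.1]
ft_force: [0.4, 0.9, 0.7]
finger_gap: 0.1
```

```bash
python3 look.py side d6;python3 -c "
import cv2
im=cv2.imread('pics/d6.png');cv2.imwrite('pics/d6c.png',cv2.resize(im[220:340,340:480],None,fx=5,fy=5))"
```

```text
4.45 [ 509.3 -385.   100.9] [-1.7985e+02  1.7000e-01 -1.0700e+00] [0.4 0.9 0.7] 0.06516289591244451
```

View pics/d6c.png

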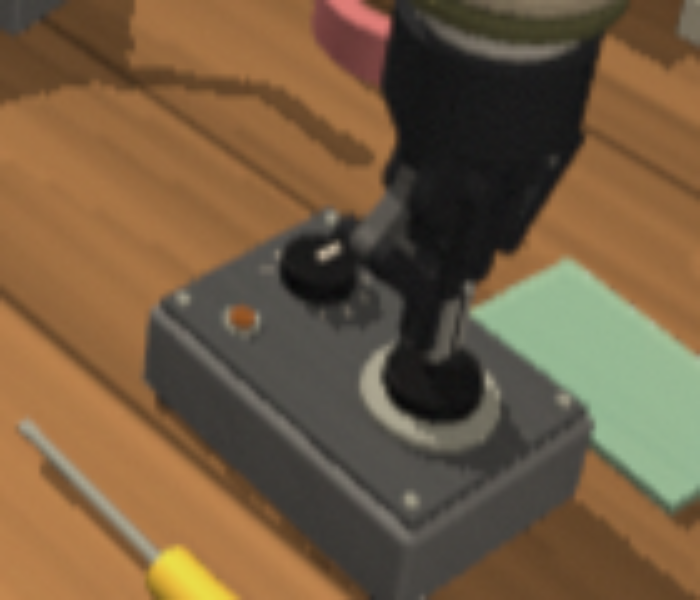

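Emit:
{"fn": "send_rows", "kwargs": {"dp": [[0,-2,-10],[0,-2,-17],[0,-2,-17]], "rot": [[0,0,0],[0,0,0],[0,0,0]]}}

```text
time: 4.88
tool_pos: [510.8, -389.2, 87.1]
tcp_rot: [179.9, -0.1, -1.1]
ft_force: [1.2, -1.3, 5.8]
finger_gap: 0.0
```

Emit:
{"fn": "send_rows", "kwargs": {"dp": [[0,0,0],[0,0,0],[0,0,0],[0,0,0],[0,0,0]], "rot": [[0,0,0],[0,0,0],[0,0,0],[0,0,0],[0,0,0]]}}

```text
time: 5.5
tool_pos: [510.3, -388.8, 86.6]
tcp_rot: [180.0, -0.0, -1.1]
ft_force: [3.5, -2.5, 5.5]
finger_gap: -0.1
```

Emit:
{"fn": "send_rows", "kwargs": {"dp": [[0,0,0],[0,0,0],[0,0,0],[0,0,0],[0,0,0]], "rot": [[0,0,0],[0,0,0],[0,0,0],[0,0,0],[0,0,0]]}}

```text
time: 6.12
tool_pos: [510.3, -388.7, 86.6]
tcp_rot: [180.0, -0.0, -1.1]
ft_force: [3.6, -2.8, 4.9]
finger_gap: 0.0
```

Emit:
{"fn": "send_rows", "kwargs": {"dp": [[0,0,0],[0,0,0],[0,0,0],[0,0,0],[0,0,0]], "rot": [[0,0,0],[0,0,0],[0,0,0],[0,0,0],[0,0,0]]}}

```text
time: 6.75
tool_pos: [510.3, -388.8, 86.7]
tcp_rot: [180.0, -0.0, -1.1]
ft_force: [2.7, -2.2, 4.4]
finger_gap: 0.1
```

Emit:
{"fn": "send_rows", "kwargs": {"dp": [[0,0,0],[0,0,0],[0,0,0],[0,0,0],[0,0,0]], "rot": [[0,0,0],[0,0,0],[0,0,0],[0,0,0],[0,0,0]]}}

```text
time: 7.38
tool_pos: [510.3, -388.8, 86.6]
tcp_rot: [180.0, -0.0, -1.1]
ft_force: [3.7, -1.8, 4.9]
finger_gap: -0.1
```

```bash
python3 look.py scene s7;python3 -c "
import cv2
im=cv2.imread('pics/s7.png');cv2.imwrite('pics/s7c.png',cv2.resize(im[170:270,285:445],None,fx=5,fy=5))"
```

```text
7.375 [ 510.3 -388.8   86.6] [ 1.7996e+02 -4.0000e-02 -1.1500e+00] [ 3.7 -1.8  4.9] -0.12316588197871191
```

View pics/s7c.png

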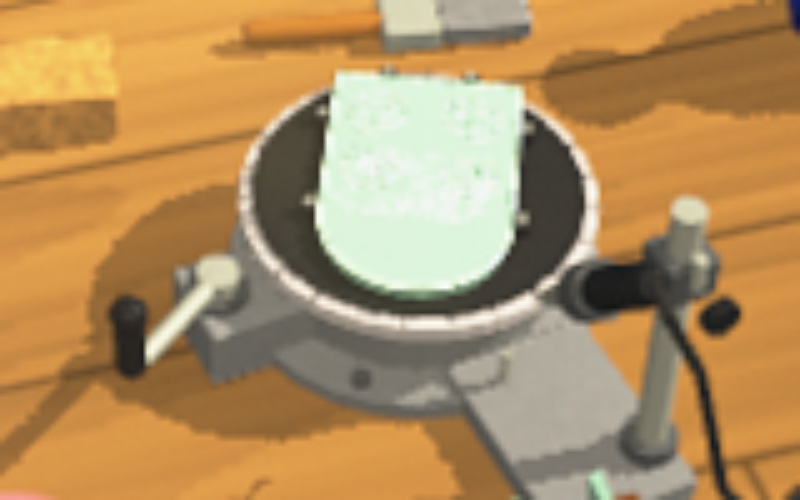

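```bash
cat > ang.py <<'E'
from h import *
from scipy.optimize import least_squares
def ang(n,A,B,arch):
    S=load(n);T=T_of(S);f=lambda p:px(S,T,285+p[0]/5,170+p[1]/5,83)[:2]
    a,b=f(A),f(B);m=(a+b)/2;v=b-a;out=[("edge len",np.linalg.norm(v),"ang",np.degrees(np.arctan2(v[1],v[0]))-90)]
    P=np.array([f(p) for p in arch]);q=least_squares(lambda q:np.hypot(*(P-q[:2]).T)-55,m).x
    out.append(("ctr-mid",np.linalg.norm(q-m),np.degrees(np.arctan2(*(q-m)[::-1])),"axis",m+(q-m)*85/115, "arch c", q))
    print(out)
E
python3 - <<'E'
from ang import *
ang("scene0",(446,63),(586,155),[(287,205),(295,240),(320,265),(360,280),(400,281),(440,265)])
ang("s7",(335,73),(523,87),[(318,215),(330,250),(360,280),(400,293),(440,292),(480,275),(505,250)])
S=load("scene0");T=T_of(S)
print(proj(S,T,[724.7,129.8,112]))
E
```

```text
[('edge len', np.float64(110.93301414658244), 'ang', np.float64(-61.87732239982597)), ('ctr-mid', np.float64(118.5010670820968), np.float64(-60.478710544218295), 'axis', array([600.64473305, 109.01722623]), 'arch c', array([615.87717733,  82.11729855]))]
[('edge len', np.float64(113.50364925377204), 'ang', np.float64(-22.42678459793744)), ('ctr-mid', np.float64(119.02292671246519), np.float64(-22.85252763018192), 'axis', array([601.03206838, 109.8620482 ]), 'arch c', array([629.64437778,  97.80366257]))]
[391.03619538 229.05836738]
```

Emit:
{"fn": "send_rows", "kwargs": {"dp": [[0,0,0],[0,0,0],[0,0,0],[0,0,0],[0,0,0]], "rot": [[0,0,0],[0,0,0],[0,0,0],[0,0,0],[0,0,0]]}}

```text
time: 8.05
tool_pos: [510.3, -388.8, 86.7]
tcp_rot: [180.0, -0.0, -1.1]
ft_force: [3.7, -3.2, 5.1]
finger_gap: -0.0
```

Emit:
{"fn": "send_rows", "kwargs": {"dp": [[0,0,0],[0,0,0],[0,0,0],[0,0,0],[0,0,0]], "rot": [[0,0,0],[0,0,0],[0,0,0],[0,0,0],[0,0,0]]}}

```text
time: 8.68
tool_pos: [510.3, -388.8, 86.6]
tcp_rot: [180.0, -0.0, -1.1]
ft_force: [2.6, -2.7, 5.5]
finger_gap: -0.3
```

```bash
python3 look.py scene s8;python3 -c "
import cv2
im=cv2.imread('pics/s8.png');cv2.imwrite('pics/s8c.png',cv2.resize(im[170:270,285:445],None,fx=5,fy=5))"
```

```text
8.675 [ 510.3 -388.8   86.6] [ 1.7996e+02 -4.0000e-02 -1.1500e+00] [ 2.6 -2.7  5.5] -0.28918914426822995
```

View pics/s8c.png

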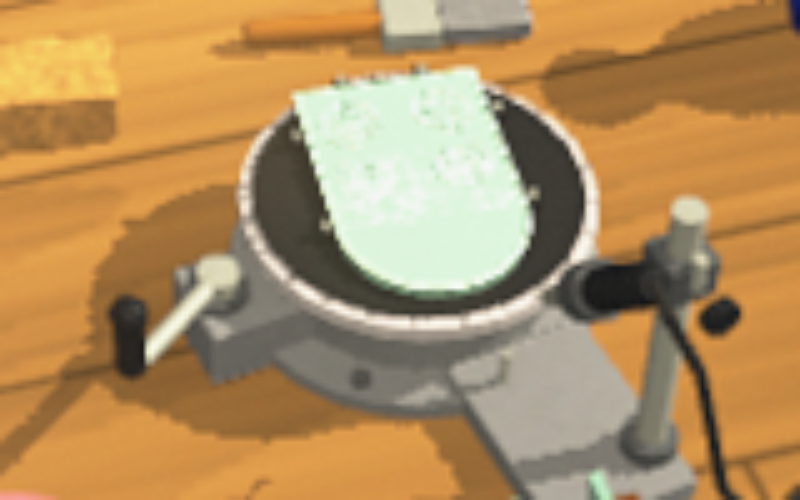

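```bash
python3 - <<'E'
from ang import *
ang("s8",(293,95),(477,68),[(338,230),(355,262),(385,282),(420,291),(460,290),(500,272),(525,245),(533,215)])
E
```

```text
[('edge len', np.float64(114.4400769372968), 'ang', np.float64(-4.102625600898136)), ('ctr-mid', np.float64(118.06017004477786), np.float64(-5.008089068882822), 'axis', array([600.87167831, 110.96169348]), 'arch c', array([631.55240742, 108.27311275]))]
```

Emit:
{"fn": "send_rows", "kwargs": {"dp": [[0,0,0],[0,0,0],[0,0,0],[0,0,0],[0,0,0]], "rot": [[0,0,0],[0,0,0],[0,0,0],[0,0,0],[0,0,0]]}}

```text
time: 9.35
tool_pos: [510.3, -388.8, 86.7]
tcp_rot: [180.0, -0.0, -1.1]
ft_force: [3.4, -3.5, 4.7]
finger_gap: -0.3
```

Emit:
{"fn": "send_rows", "kwargs": {"dp": [[0,0,2],[0,0,18],[0,0,30],[0,0,40]], "rot": [[0,0,0],[0,0,0],[0,0,0],[0,0,0]]}}

```text
time: 9.85
tool_pos: [509.8, -388.3, 127.1]
tcp_rot: [-180.0, 0.0, -1.1]
ft_force: [-0.3, 0.7, 1.4]
finger_gap: -0.5
```

```bash
python3 look.py scene s9;python3 -c "
import cv2
im=cv2.imread('pics/s9.png');cv2.imwrite('pics/s9c.png',cv2.resize(im[170:270,285:445],None,fx=5,fy=5))"
```

```text
9.85 [ 509.8 -388.3  127.1] [-1.7998e+02  2.0000e-02 -1.1500e+00] [-0.3  0.7  1.4] -0.4670694008842207
```

View pics/s9c.png

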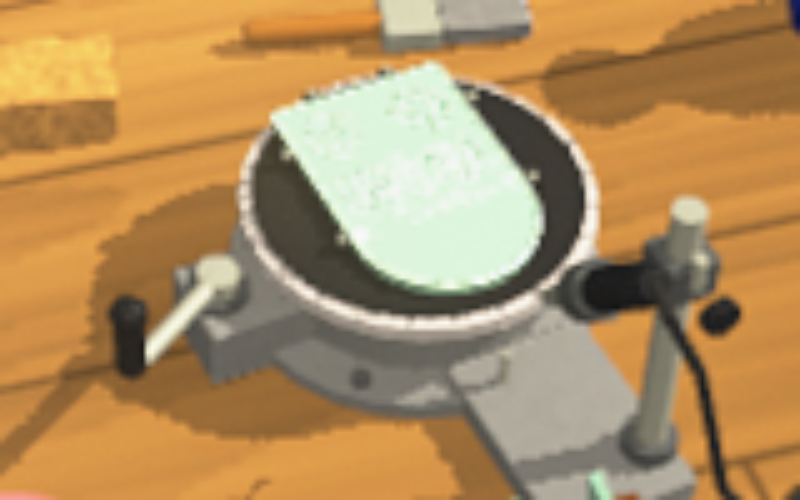

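Emit:
{"fn": "send_rows", "kwargs": {"dp": [[5,10,50],[20,50,90],[35,100,120],[45,150,150],[60,200,180]], "rot": [[0,0,0],[0,0,0],[0,0,0],[0,0,0],[0,0,0]]}}

```text
time: 10.52
tool_pos: [569.8, -186.9, 307.3]
tcp_rot: [-180.0, 0.0, -1.2]
ft_force: [1.0, 0.5, 0.5]
finger_gap: 0.5
```

Emit:
{"fn": "send_rows", "kwargs": {"dp": [[15,50,15],[30,100,30],[40,150,40],[60,195,50],[60,195,50]], "rot": [[0,0,0],[0,0,0],[0,0,0],[0,0,0],[0,0,0]], "jaw": 50}}

```text
time: 11.15
tool_pos: [630.7, 10.1, 357.0]
tcp_rot: [-180.0, -0.1, -0.9]
ft_force: [-0.2, -0.6, 1.0]
finger_gap: 49.9
```

Emit:
{"fn": "send_rows", "kwargs": {"dp": [[0,0,0],[0,0,0]], "rot": [[0,0,0],[0,0,0]]}}

```text
time: 11.4
tool_pos: [629.6, 5.3, 355.8]
tcp_rot: [180.0, 0.1, -1.2]
ft_force: [-0.0, -0.5, -0.5]
finger_gap: 49.7
```

```bash
python3 look.py wrist w10;python3 -c "
import cv2
im=cv2.imread('pics/w10.png');cv2.imwrite('pics/w10c.png',cv2.resize(im[0:290,160:560],None,fx=2,fy=2))"
```

```text
11.4 [629.6   5.3 355.8] [ 1.7999e+02  5.0000e-02 -1.2300e+00] [-0.  -0.5 -0.5] 49.7233291741058
```

View pics/w10c.png

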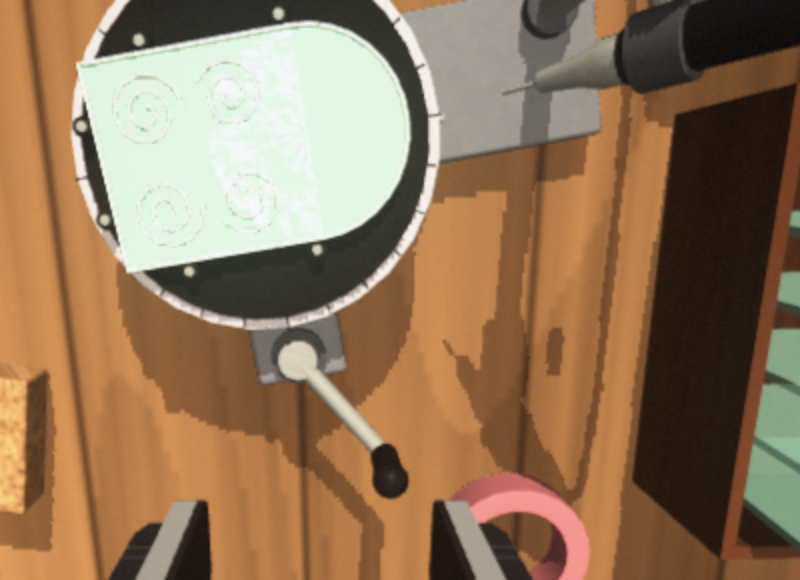

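```bash
python3 - <<'E'
from h import *
from scipy.optimize import least_squares
W=load("w10");T=T_of(W,W["pos"],W["rpy"]);f=lambda p,z:px(W,T,160+p[0]/2,p[1]/2,z)[:2]
dg=lambda v:np.degrees(np.arctan2(v[1],v[0]))
a,b=f((80,65),83),f((128,271),83);m=(a+b)/2;v=a-b;print("edge",np.linalg.norm(v),dg(v)-90)
A=np.array([f(p,83) for p in [(318,23),(350,33),(385,60),(405,95),(409,135),(395,185),(370,214),(345,230)]])
s=least_squares(lambda q:np.hypot(*(A-q[:2]).T)-55,[640,110]);q=s.x;print("arch",q,s.fun.round(1),np.linalg.norm(q-m),dg(q-m));ax=m+(q-m)*85/115
print("axis from glass",ax)
p=[(75,150),(82,180),(105,235),(155,292),(205,318),(248,327),(305,321),(360,295),(400,253),(430,190),(440,110),(428,60),(405,18)]
P=np.array([f(x,72) for x in p]);s=least_squares(lambda q:np.hypot(*(P-q[:2]).T)-105,[600,110]);c=s.x;print("rim c",c,s.fun.round(1))
h=f((503,93),112);hub=f((297,360),64)
for n,x in(("ax",ax),("rim",c)): print(n,"hp",np.linalg.norm(h-x),dg(h-x),"hub",np.linalg.norm(hub-x),dg(hub-x)+90)
d=h-hub;print("hp-hub",np.linalg.norm(d),"exp 182.4; yaw",dg(d)-np.degrees(np.arctan2(128,130)))
print("slab",dg(f((600,131),20)-f((440,161),20)))
ball=f((390,478),107);print("ball",ball,np.linalg.norm(ball-hub),dg(ball-hub),hub)
# depth at slab
E
```

```text
edge 109.94133799076813 7.598000739723972
arch [627.06803066 114.90555596] [-0.2 -0.5 -0.   0.7 -0.  -0.  -0.5 -0.1] 115.63522091645953 8.564127970969603
axis from glass [597.23867428 110.41339101]
rim c [596.85905211 112.14686896] [-1.9 -2.3 -1.5  0.2  0.4  0.7  0.2 -0.  -1.4 -2.1 -0.3 -0.6 -1.6]
ax hp 129.43126339126653 8.378222395072417 hub 127.83148560279946 8.284241234483545
rim hp 129.56634876667948 7.595354085860583 hub 129.60163414215145 8.339898126626153
hp-hub 182.06487524982487 exp 182.4; yaw 8.419673316387552
slab 8.81099228728239
ball [670.52296188 -79.68034207] 83.99239593530177 -49.2149126461312 [615.6571504  -16.08423129]
```

Emit:
{"fn": "send_rows", "kwargs": {"dp": [[10,-20,-30],[20,-45,-75],[30,-70,-120],[41,-87,-160],[41,-87,-180]], "rot": [[0,0,0.15],[0,0,0.32],[0,0,0.49],[0,0,0.65],[0,0,0.73]]}}

```text
time: 12.08
tool_pos: [669.3, -83.0, 172.4]
tcp_rot: [-179.8, 0.2, 40.7]
ft_force: [0.3, 0.5, 0.9]
finger_gap: 50.2
```

Emit:
{"fn": "send_rows", "kwargs": {"dp": [[0,0,-5],[0,0,-5]], "rot": [[0,0,0],[0,0,0]]}}

```text
time: 12.32
tool_pos: [671.0, -80.9, 171.9]
tcp_rot: [180.0, -0.0, 40.5]
ft_force: [-1.7, 0.7, 0.2]
finger_gap: 50.4
```

```bash
python3 look.py wrist w11
```

```text
12.325 [671.  -80.9 171.9] [ 1.7998e+02 -1.0000e-02  4.0540e+01] [-1.7  0.7  0.2] 50.37077396967898
```

View pics/w11.png

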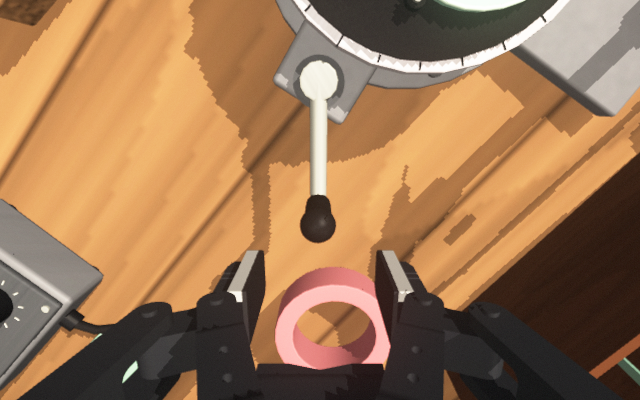

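Emit:
{"fn": "send_rows", "kwargs": {"dp": [[0,0,-45],[0,0,-81],[0,0,-81]], "rot": [[0,0,0],[0,0,0],[0,0,0]]}}

```text
time: 12.75
tool_pos: [669.1, -79.9, 88.0]
tcp_rot: [-179.8, 0.2, 40.6]
ft_force: [-0.1, 0.9, -0.4]
finger_gap: 49.5
```

```bash
python3 - <<'E'
import numpy as np
P=np.array([615.6,-16.3])
for a in [-49.2,-59,-69,-79,-89,-99,-107.8,-114,-118,-121]:
    p=P+85*np.array([np.cos(np.radians(a)),np.sin(np.radians(a))]);print(a,np.round(p-[671,-80.5],1),np.round(np.radians(a+49.2),3))
E
```

```text
-49.2 [ 0.1 -0.1] 0.0
-59 [-11.6  -8.7] -0.171
-69 [-24.9 -15.2] -0.346
-79 [-39.2 -19.2] -0.52
-89 [-53.9 -20.8] -0.695
-99 [-68.7 -19.8] -0.869
-107.8 [-81.4 -16.7] -1.023
-114 [-90.  -13.5] -1.131
-118 [-95.3 -10.9] -1.201
-121 [-99.2  -8.7] -1.253
```

Emit:
{"fn": "send_rows", "kwargs": {"dp": [[-12,-9,1],[-25,-15,2],[-39,-19,2],[-54,-21,2],[-69,-20,2]], "rot": [[0,0,-0.17],[0,0,-0.345],[0,0,-0.52],[0,0,-0.695],[0,0,-0.87]]}}

```text
time: 13.38
tool_pos: [604.2, -101.5, 96.4]
tcp_rot: [179.9, -0.4, -9.5]
ft_force: [1.5, -1.4, -2.1]
finger_gap: 50.1
```

Emit:
{"fn": "send_rows", "kwargs": {"dp": [[-12,3,0],[-21,6,0],[-26,9,0],[-29,11,0],[-29,11,0]], "rot": [[0,0,-0.15],[0,0,-0.26],[0,0,-0.33],[0,0,-0.37],[0,0,-0.37]]}}

```text
time: 14.0
tool_pos: [575.1, -90.0, 95.9]
tcp_rot: [-179.9, -0.3, -30.4]
ft_force: [2.4, -1.1, 0.9]
finger_gap: 49.9
```

```bash
python3 look.py wrist w12
```

```text
14.0 [575.1 -90.   95.9] [-179.92   -0.31  -30.37] [ 2.4 -1.1  0.9] 49.852984069870985
```

View pics/w12.png

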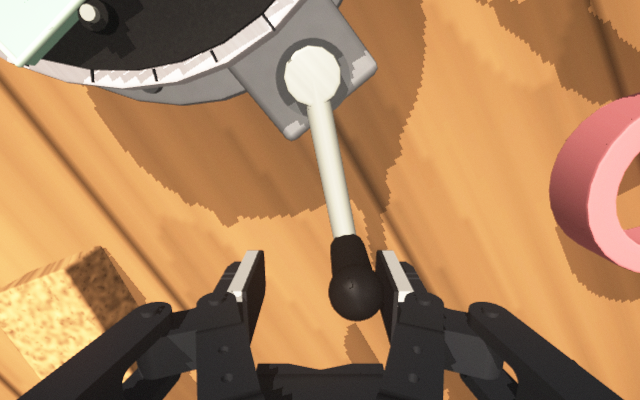

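Emit:
{"fn": "send_rows", "kwargs": {"dp": [[-2,1,0],[-4,2.5,0],[-4,2.5,0]], "rot": [[0,0,-0.03],[0,0,-0.05],[0,0,-0.05]]}}

```text
time: 14.42
tool_pos: [569.5, -87.1, 92.8]
tcp_rot: [-180.0, -0.1, -33.2]
ft_force: [2.2, -1.1, 3.6]
finger_gap: 49.6
```

Emit:
{"fn": "send_rows", "kwargs": {"dp": [[-2,1.5,0],[-4,3,0],[-4,3,0]], "rot": [[0,0,-0.03],[0,0,-0.05],[0,0,-0.05]]}}

```text
time: 14.8
tool_pos: [569.5, -85.8, 93.3]
tcp_rot: [-179.8, -0.6, -36.1]
ft_force: [27.2, -10.3, -13.6]
finger_gap: 49.9
```

Emit:
{"fn": "send_rows", "kwargs": {"dp": [[5,-3.5,0],[13,-9,0],[13,-9,0],[13,-9,40],[13,-9,90]], "rot": [[0,0,0.05],[0,0,0.08],[0,0,0.08],[0,0,0.08],[0,0,0.08]]}}

```text
time: 15.42
tool_pos: [576.3, -92.4, 181.2]
tcp_rot: [179.9, 0.3, -31.6]
ft_force: [0.5, -0.1, 0.0]
finger_gap: 50.0
```

Emit:
{"fn": "send_rows", "kwargs": {"dp": [[5,20,40],[15,50,85],[25,75,130],[40,98,165],[40,98,165]], "rot": [[0,0,0.1],[0,0,0.2],[0,0,0.35],[0,0,0.5],[0,0,0.53]]}}

```text
time: 16.05
tool_pos: [619.5, 6.8, 351.0]
tcp_rot: [-180.0, -0.3, -0.9]
ft_force: [-0.4, 0.9, 0.1]
finger_gap: 50.1
```

Emit:
{"fn": "send_rows", "kwargs": {"dp": [[0,0,0],[0,0,0],[0,0,0]], "rot": [[0,0,0],[0,0,0],[0,0,0]]}}

```text
time: 16.42
tool_pos: [617.4, 4.4, 345.9]
tcp_rot: [-180.0, 0.1, -1.2]
ft_force: [0.5, 0.1, -0.7]
finger_gap: 49.8
```

```bash
python3 look.py wrist w13;python3 look.py scene s13;python3 -c "
import cv2
im=cv2.imread('pics/w13.png');cv2.imwrite('pics/w13c.png',cv2.resize(im[0:290,160:560],None,fx=2,fy=2))"
```

```text
16.425 [617.4   4.4 345.9] [-1.80e+02  1.30e-01 -1.24e+00] [ 0.5  0.1 -0.7] 49.75002560353871
16.475 [617.5   4.5 346.2] [-1.80e+02  1.00e-01 -1.23e+00] [-0.3 -0.3  1.2] 50.3410228001285
```

View pics/w13c.png

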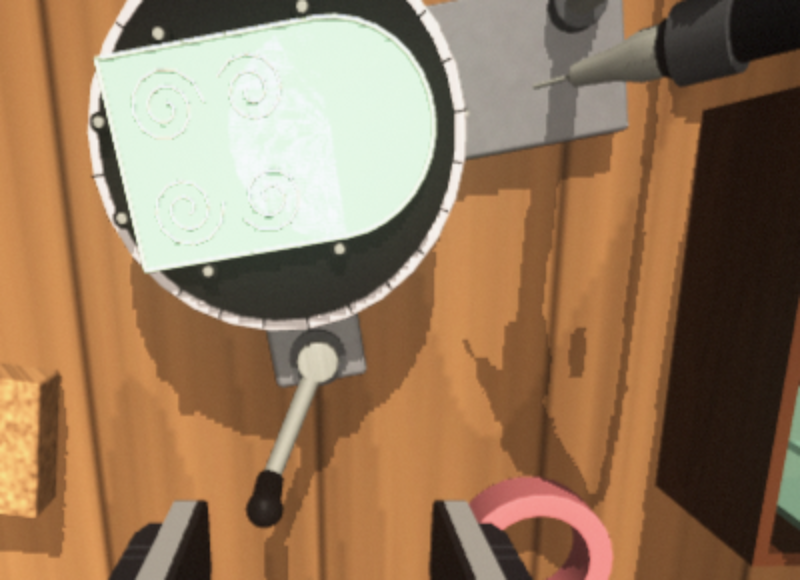

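View pics/s13.png

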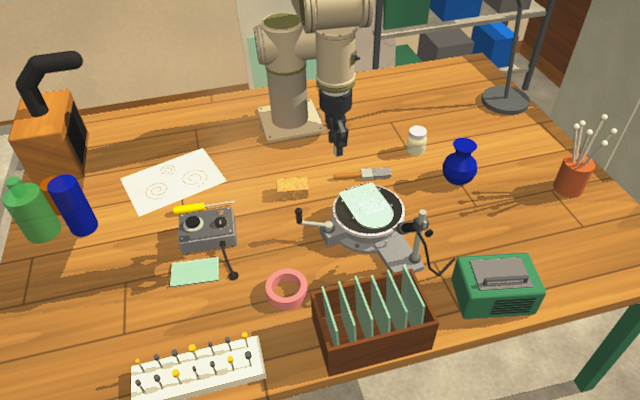

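```bash
python3 - <<'E'
from h import *
W=load("w13");T=T_of(W,W["pos"],W["rpy"]);f=lambda p,z:px(W,T,160+p[0]/2,p[1]/2,z)[:2]
dg=lambda v:np.degrees(np.arctan2(v[1],v[0]))
h=f((534,86),112);hub=f((317,361),64);d=h-hub;print("yaw",dg(d)-np.degrees(np.arctan2(128,130)))
a,b=f((96,60),83),f((147,272),83);print("edge",dg(a-b)-90, "long",dg(f((320,15),83)-a),dg(f((340,240),83)-b))
ball=f((264,506),107);print("lever",dg(ball-hub),np.linalg.norm(ball-hub))
E
```

```text
yaw 8.474432609350742
edge 8.457659806503443 long 8.814912091026637 7.8678364491053365
lever -113.11406293943554 83.57308959168003
```

```bash
python3 -c "
from bench import job
print(job.hand_in())"
```

```text
the job is handed in; nothing more can be done
None
```

The arched end now points at the handpiece, the table is locked again, and the job is handed in. It took about 16.5 s of the 72 s allowed; the hand-in gave no verdict.

- **What I did:** I swung the clamp lever over to its back stop with the open jaws around the pin. I then held the jog button down in one press of about 4.8 s with the fingers shut. I released it when the table was on line, swung the lever back to its front stop, and lifted clear.
- **Alignment:** in the last wrist picture the glass points at about 8.4° and the positioner's +x axis at about 8.5°. Single-edge readings of the glass ran from 7.9° to 8.8°, all well inside the 6° tolerance.
- **Clamp lever:** it measures 64° (1.11 rad) back from the free position, so it is at the clamped end.
- **Bystanders and contact:** in the last scene picture the bystanders look unmoved, judged by eye. The gripper is about 230 mm above the table and touching nothing.
- **Disagreement:** early scene and side camera readings of the button differed by about 11 mm. I relied on the wrist camera, which fell between them, and the press worked.

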